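# Put away the refrigeration spares

## Task

Clear the bench: put the electrical parts (contactor and capacitor) in the yellow bin with the relays, the brass fittings (union and sight glass) in the blue bin with the flare nuts, and lift the oil bottle out of its partitioned carton and stand it in the metal drip tray with the red spray can. Stand the contactor, the capacitor and the bottle upright flat on the floor of their bin or tray, and lay the brass fittings down on their bin's floor, not on the stock; keep the opened oil bottle upright all the way. Leave the orange multimeter where it is.

Things in the scene. Friction and masses are not known exactly. Their poses are not given: they have to be found in the camera images.
- contactor: Mini contactor, grey plastic block standing upright on the bench, 58 (x) x 45 (y) mm, origin at the centre of its underside, z up. The middle 34 mm (in x) is 57 mm high with a blue square on top; the steps at both x ends are 34 mm high with screws. Grasp it across y (45 mm) over the middle. 0.18 kg.
- capacitor: Motor run capacitor, white upright can with a blue band, 40 mm diameter, 72 mm high, black top disc and two small brass tags up to 88 mm. Origin at the centre of its underside, z up. Grasp across the can, near 55 mm height. 0.12 kg.
- union: Brass flare union lying on the bench along its own x, 48 mm long: a hexagon 22 mm high, 25 mm wide across y and 20 mm long in the middle, and a 15 mm thread at each end. Origin at its middle, on its axis, 11 mm above the bench; z up. Grasp across y over the hexagon. 0.11 kg.
- sight_glass: Brass sight glass lying on the bench along its own x, 64 mm long: a block 34 (x) x 30 (y) x 26 (z) mm with a round white-and-green window on top (32 mm high in all) and a 17 mm threaded end on each x side. Origin on the axis of the ends at mid-length, 13 mm above the bench; z up. Grasp across y over the block. 0.16 kg.
- oil_bottle: Amber bottle with a paper label and green band, standing upright in one cell of the carton. Origin at the centre of its underside, z up. Body 56 mm diameter to 88 mm height, shoulder narrowing to 108 mm, and a red cylindrical cap of 28 mm diameter from 110 to 140 mm height. Grasp it by the cap, which stands clear of the carton's edge. 0.25 kg.
- fittings_bin: Blue plastic bin for brass fittings. Fixed to the bench. Origin: centre of the underside; x points from the low front to the high back, y across, z up. Outside 180 (x) x 136 (y) mm, walls and floor 3 mm, inner floor at z = 3 mm. Side walls 45 mm high, front wall (at -x) 25 mm, back wall 60 mm. Four upright brass flare nuts (fixed, 23 mm high) stand in a row along the back, from x = +59 mm to the back wall; the floor in front of them (x -87 to +55 mm, y -65 to +65 mm) is free.
- electrical_bin: Yellow plastic bin for electrical parts. Fixed to the bench. Origin: centre of the underside; x points from the low front to the high back, y across, z up. Outside 180 (x) x 136 (y) mm, walls and floor 3 mm, inner floor at z = 3 mm. Side walls 45 mm high, front wall (at -x) 25 mm, back wall 60 mm. Three black relays (fixed, 34 mm high) stand in a row along the back, from x = +60 mm to the back wall; the floor in front of them (x -87 to +55 mm, y -65 to +65 mm) is free.
- drip_tray: Bare metal drip tray for oils and sprays, fixed to the bench. Origin: centre of the underside, x away from the robot to the end with the can, y across, z up. Outside 180 (x) x 136 (y) mm, rim 22 mm high, inner floor at z = 3 mm. A red spray can with a white cap (fixed, 49 mm diameter, 125 mm high) stands in it at x = +55 mm, y = 0; the floor from x = -87 to +25 mm is free.
- carton: Brown cardboard carton with no lid, fixed to the bench, 146 x 146 mm (a further 5 mm of folded flap at each x side), 98 mm high, walls and crossed dividers 5 mm thick making four square cells, each centred 35 mm from the middle in x and y. Dividers are as high as the walls; inner floor at z = 5 mm. Origin: centre of the underside, z up. Only one cell is filled, with the oil bottle, which has a few mm of room to each side.
- multimeter: Bystander: orange multimeter lying loose on the bench, 170 (x) x 80 (y) x 36 mm (43 mm over its knob). Origin: centre of its underside. Do not move it. (A black compressor, 0.23 m high, also stands fixed on the bench far to the robot's left, near x = 0.12, y = 0.60.)

How it is judged:
By the outcome, as a careful person would: the job done as asked, in the order asked, and still so for the second after the job is handed in, with the robot touching nothing.
It also fails if it takes over 125 s, if anything falls off the work surface, if the arm or the gripper's body presses on something with over 40 N, if the wrist force passes 120 N, or if a joint passes its speed limit or range.

## Robot

A 6-joint arm with a two-finger parallel gripper is mounted at the origin on the work surface. World frame = base frame: x ahead of the robot, y to its left, z up, the work surface at z = 0. Lengths are in mm, angles in rad, forces in N, time in s.
With the tool pointing down it reaches from about 300 to 850 mm from the base axis. Payload 5.4 kg.
Tool frame: the origin (TCP) lies on the centre line of the jaws, within the pads' length; the fingertips stand 25 mm ahead of it and the grasp point (between the pads) lies 6 mm ahead of it; z points along the fingers, y is the line along which they close (so a half turn about z gives the same grasp; the last joint's range is limited). The gripper opens to 85 mm and grips with 20 to 120 N. Pads are 22 mm wide; open, the fingers measure 114 mm over their backs; the gripper's body (76 mm by 85 mm) begins 54 mm behind the grasp point. The pads swing forward as they close: fully open they stand 13 mm farther back than shut.
Start: joints at [-1.551, 0.158, 1.597, -0, 1.386, -0.21], TCP at [130.952, -559.873, 234.999] pointing down, gripper open.
Joint ranges: [-2.91, 2.91], [-0.94, 2.29], [0.18, 2.7], [-1.29, 4.43], [0.17, 2.64], [-3, 3]. Speed limits (rad/s): [2.57, 2.57, 3.14, 3.14, 3.14, 3.14].

## Interface

Orientations are given as a rotation vector (axis times angle).
In Python, from station import arm, viewer, search_frame gives the robot as it stands.
- The arm moves only by the shell command python3 -m handwheel 'ROWS'. ROWS is JSON, a list of rows, each an object with "hand": the finger opening in mm, from 0 to 85.4; "dp": the shift along the tool's x, y, z in mm, a list of three; "rot": the turn, a rotation vector about the tool's x, y, z in rad, a list of three. A call has 1 to 10 rows; each row shifts and turns the commanded pose from where the row before left it, along the tool's axes as they then stand; what a row does not reach is not made up. A row lasts 1/10 s, in which the tool goes at most 50 mm and 8.59 degrees, less where a joint would pass 70% of its speed; a pose out of reach is approached as far as the arm can. A call with a gripper value outside its range is refused whole. The fingers move at their own pace and stop on an object; the grip force is fixed at half the most. Time passes only in rows, so rows that do not move let the fingers close. It gives the time, the measured TCP pose, the force, the opening and the grip force at its end, in the units of the state.
- arm.observe(): the state, without advancing time (a new reading comes with each control period).
- viewer.read_camera(name): name is "scene" or "top" or "wrist"; returns the picture (384x512x3 uint8, red, green, blue); there is no depth.
- viewer.calibration(name): a dict with "K" (3x3 intrinsics, pixels), "rvec" (rotation vector, rad) and "tvec" (3), from world to camera coordinates, as OpenCV has them. Camera axes: x right, y down, z forward; pixel columns grow to the right and rows downward; lengths in mm; the calibration is good to about 2 mm. A picture is of the moment at which its call begins: read the wrist's pose just before it. calibration takes no time and is no camera call; for the wrist camera it gives the pose at the moment of the call.
- arm.sign_off(): hands the job in; it is judged then, once.
Trained networks look in the newest picture that a camera, given by its name, has taken for a name from the list of things; names that differ only in an ending like _2 or _b are one class to them, and where a whole thing is asked for, a point or a joint stands for the part that bears it (a point fixed in the world has none). Each returns a list of dicts, best first, with "conf" (0 to 1); they miss things now and then, are a little off and sometimes report something else, mostly with a low value. They report only what shows in the picture. A call takes as long as a camera call.
- search_frame(camera, label): "extent" ([left, top, right, bottom] in pixels, round what is visible of it).
The state is a dict: "clock": time; "joint_positions": joint angles; "dq": joint speeds; "effort": joint torques, N m; "ee_pos": TCP position; "tool_rot": TCP orientation; "ft_force": force on the tool from outside, world axes, zero at the start; "ft_torque": the same for the moment, N m; "finger_gap": finger opening in mm; "gripper_force": force on a finger pad.
Only numpy, scipy, OpenCV 4.12 (cv2) and the standard library are available. Lean on these libraries where they do the work, as an engineer would, in place of code of your own. Each camera call takes 0.05 s, during which the arm holds its last target. There are 200 camera calls.

## Working session

There is one attempt and no reset: what is moved stays moved. The work goes in short steps, Python scripts to look and compute and a shell command to move; the robot and the scene stay as the last step left them, time stands still between calls to the robot, and variables do not carry over. Pictures are saved under pics/ and viewed, at most 14 in all, crops included, and the job is handed in when it is done.

```bash
mkdir -p pics; ls
cat > h.py <<'E'
import numpy as np, cv2
from station import arm, viewer, search_frame
def cal(n):
    c=viewer.calibration(n); return np.array(c["K"],float),cv2.Rodrigues(np.array(c["rvec"],float))[0],np.array(c["tvec"],float).reshape(3)
def ray(n,u,v,z,c=None):
    K,R,t=c or cal(n); d=R.T@np.linalg.inv(K)@np.array([u,v,1.]); o=-R.T@t
    return o+d*(z-o[2])/d[2]
def proj(n,P,c=None):
    K,R,t=c or cal(n); q=(R@np.atleast_2d(P).T).T+t; q=q@K.T; return q[:,:2]/q[:,2:]
def snap(n,f,s=1):
    im=viewer.read_camera(n); b=cv2.cvtColor(im,cv2.COLOR_RGB2BGR)
    cv2.imwrite("pics/"+f,cv2.resize(b,None,fx=s,fy=s)); return im
E
python3 - <<'E'
from h import *
np.set_printoptions(precision=1,suppress=True)
print(arm.observe())
for n in("top","scene"):
    snap(n,n+"0.png",1.5)
    K,R,t=cal(n); print(n,-R.T@t,K[0,0],R[2])
    for l in "contactor capacitor union sight_glass oil_bottle fittings_bin electrical_bin drip_tray carton multimeter".split():
        for d in search_frame(n,l)[:2]:
            e=d["extent"]; print(n,l,round(d["conf"],2),np.array(e),ray(n,(e[0]+e[2])/2,(e[1]+e[3])/2,0))
E
```

```text
pics
{'clock': 0.0, 'joint_positions': array([-1.6,  0.2,  1.6,  0. ,  1.4, -0.2]), 'dq': array([ 0.,  0.,  0.,  0., -0., -0.]), 'effort': array([ -0. , -39.6, -33.1,  -0. ,   0. ,   0. ]), 'ee_pos': array([ 131. , -559.3,  234. ]), 'tool_rot': array([-3.1, -0.4, -0. ]), 'ft_force': array([ 0.3,  0.2, -0.2]), 'ft_torque': array([ 0.,  0., -0.]), 'gripper_force': 0.0, 'finger_gap': 85.29461432358057}
top [ 350.1  -17.1 1303.5] 499.5249241039794 [ 0.1  0.  -1. ]
top contactor 0.78 [317.6 224.6 341.2 248.8] [ 445.4 -224.     0. ]
top contactor 0.48 [151.2 224.8 162.6 253.7] [436.4 225.8   0. ]
top capacitor 0.62 [262.2 233.5 281.5 251.3] [429.8 -73.9   0. ]
top union 0.56 [209.4 227.9 225.1 246.9] [442.1  68.5   0. ]
top sight_glass 0.66 [153.  227.  164.8 253.3] [434.1 220.5   0. ]
top oil_bottle 0.89 [395.9 201.4 425.9 227.1] [ 505.5 -438.9    0. ]
top fittings_bin 0.68 [215.1 127.8 273.4 203.5] [633.5  -0.6   0. ]
top electrical_bin 0.88 [153.  124.  210.5 199.7] [643.  166.2   0. ]
top drip_tray 0.55 [270.5 135.9 333.1 208.1] [ 617.1 -153.8    0. ]
top carton 0.63 [357.7 169.3 429.7
[... 424 characters left out ...]
 ]
scene sight_glass 0.72 [345.7 219.6 361.1 234.7] [421.9 213.1   0. ]
scene sight_glass 0.62 [261.4 168.3 273.2 194.1] [384.2 -86.5   0. ]
scene oil_bottle 0.76 [152.3 122.4 171.3 150.1] [ 378.2 -546.3    0. ]
scene oil_bottle 0.61 [251.8 223.2 340.5 304.9] [620.3 155.1  -0. ]
scene fittings_bin 0.62 [194.6 199.7 286.1 273. ] [622.3  -9.9   0. ]
scene electrical_bin 0.59 [250.5 222.6 339.3 308.2] [625.7 154.9   0. ]
scene electrical_bin 0.36 [153.1 181.9 239.3 245. ] [ 621.1 -162.7    0. ]
scene drip_tray 0.61 [154.5 181.3 240.3 245.2] [ 618.6 -160.6    0. ]
scene carton 0.65 [122.3 134.4 195.7 193.1] [ 508.2 -425.2    0. ]
scene multimeter 0.6 [386.3 242.5 432.2 314.2] [507.1 389.8   0. ]
```

Run:
```python
import cv2
a=cv2.imread("pics/top0.png")[150:400,80:700]; cv2.imwrite("pics/topc.png",cv2.resize(a,(800,323),interpolation=cv2.INTER_CUBIC))
```

```text
(no output)
```

View pics/topc.png

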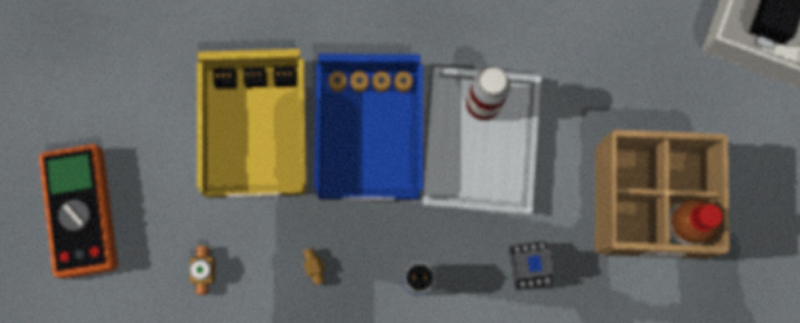

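View pics/scene0.png

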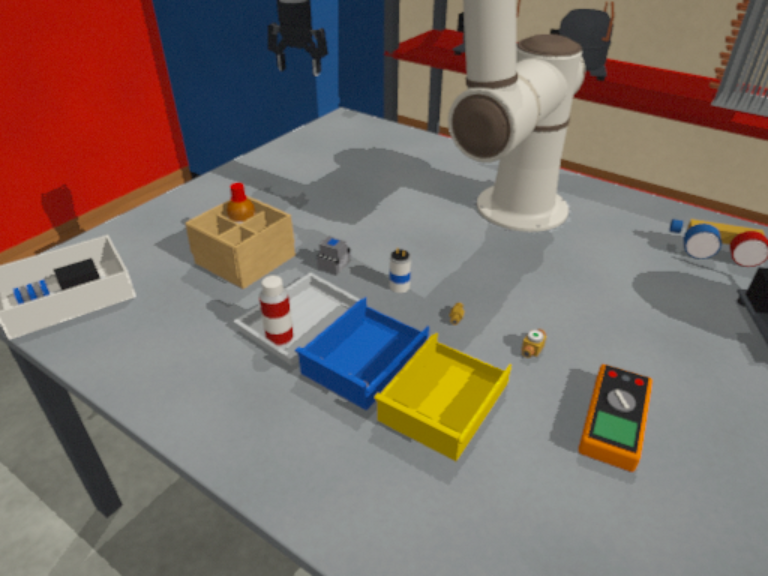

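The top view shows yellow, blue and tray from left to right, the carton on the right with the bottle in its near-right cell (cap at crop pixel 709,217), and the four parts in a row in front. The scene view agrees. Next I compute poses.

```bash
cat >> h.py <<'E'
np.set_printoptions(precision=1,suppress=True)
def quad(n,mask,z,c=None):
    m=mask.astype(np.uint8)*255; k,l,s,ce=cv2.connectedComponentsWithStats(m)
    i=1+np.argmax(s[1:,4]); cn=max(cv2.findContours((l==i).astype(np.uint8),0,1)[0],key=len)[:,0]
    W=np.array([ray(n,u,v,z,c)[:2] for u,v in cn],np.float32); (cx,cy),(w,h),a=cv2.minAreaRect(W)
    return s[i],np.array([cx,cy]),w,h,a
E
python3 - <<'E'
from h import *
im=cv2.cvtColor(cv2.imread("pics/top0.png"),cv2.COLOR_BGR2RGB); im=cv2.resize(im,(512,384),interpolation=cv2.INTER_AREA)
hsv=cv2.cvtColor(im,cv2.COLOR_RGB2HSV).astype(int); H,S,V=hsv[...,0],hsv[...,1],hsv[...,2]
c=cal("top")
print("yellow",quad("top",(abs(H-25)<6)&(S>150)&(V>60),45,c))
print("blue",quad("top",(abs(H-112)<10)&(S>150)&(V>50),45,c))
x=np.arange(512)[None]
print("cap",quad("top",((H<5)|(H>174))&(S>190)&(V>120)&(x>380),140,c))
f=lambda cx,cy,z:ray("top",(cx*.775+80)/1.5,(cy*.774+150)/1.5,z,c)
print("tray",[f(*p,22)[:2] for p in((428,66),(541,76),(532,212),(425,203))])
print("carton",[f(*p,98)[:2] for p in((612,131),(728,131),(728,252),(600,252))])
for n,p in dict(contactor=(535,264,57),capac=(419,277,72),union=(314,266,11),sg=(200,269,30)).items(): print(n,f(*p))
print("union ends",f(310,249,11),f(319,283,11)); print("sg ends",f(203,247,13),f(201,292,13))
print("contactor corners",f(516,246,34),f(549,243,34),f(552,284,34),f(516,289,34))
s=arm.observe(); T=cv2.Rodrigues(s["tool_rot"])[0]; print("tool x",np.round(T,3))
K,R,t=cal("wrist"); print("wrist cam",-R.T@t-s["ee_pos"],np.round(R,2),K[0,0])
E
```

```text
yellow (array([ 156,  126,   55,   75, 3616], dtype=int32), array([631.3, 156.6]), 194.0501708984375, 139.1685333251953, 1.9024741649627686)
blue (array([ 216,  128,   56,   75, 3620], dtype=int32), array([626.5,   0.9]), 194.53318786621094, 142.73526000976562, 0.28599813580513)
cap (array([414, 206,  12,  11, 110], dtype=int32), array([ 496.6, -414.1]), 23.62317657470703, 26.262935638427734, 0.2983061671257019)
tray [array([714.5, -80.2]), array([ 701.2, -234.3]), array([ 514.4, -218.7]), array([525.7, -75.8])]
carton [array([ 608.9, -310.4]), array([ 609.6, -457.8]), array([ 455.7, -450.4]), array([ 454.8, -290.7])]
contactor [ 442.5 -215.8   57. ]
capac [424.1 -65.7  72. ]
union [441.6  72.1  11. ]
sg [435.6 220.8  30. ]
union ends [464.3  77.8  11. ] [419.1  65.1  11. ]
sg ends [466.1 220.9  13. ] [406.2 221.7  13. ]
contactor corners [ 467.7 -194.9   34. ] [ 471.9 -238.4   34. ] [ 418.1 -241.2   34. ] [ 411.4 -194.    34. ]
tool x [[ 1.   0.2  0. ]
 [ 0.2 -1.   0. ]
 [ 0.  -0.  -1. ]]
wrist cam [ 68.6  15.4 138.8] [[ 0.2 -1.  -0. ]
 [-0.9 -0.2  0.3]
 [-0.3 -0.1 -1. ]] 281.1673520902022
```

```bash
python3 -m handwheel '[{"hand":85,"dp":[0,0,0],"rot":[0,0,0.11]},{"hand":85,"dp":[0,0,0],"rot":[0,0,0.1]},{"hand":85,"dp":[28,-31,3],"rot":[0,0,0]},{"hand":85,"dp":[28,-31,3],"rot":[0,0,0]},{"hand":85,"dp":[28,-31,3],"rot":[0,0,0]},{"hand":85,"dp":[28,-31,3],"rot":[0,0,0]},{"hand":85,"dp":[28,-31,3],"rot":[0,0,0]},{"hand":85,"dp":[28,-31,3],"rot":[0,0,0]},{"hand":85,"dp":[28,-31,3],"rot":[0,0,0]},{"hand":85,"dp":[28,-31,3],"rot":[0,0,0]}]'
python3 -m handwheel '[{"hand":85,"dp":[28,-31,3],"rot":[0,0,0]},{"hand":85,"dp":[28,-31,3],"rot":[0,0,0]},{"hand":85,"dp":[28,-31,3],"rot":[0,0,0]},{"hand":85,"dp":[0,0,0],"rot":[0,0,0]},{"hand":85,"dp":[0,0,0],"rot":[0,0,0]}]'
python3 - <<'E'
from h import *
s=arm.observe(); print(s["ee_pos"],np.round(cv2.Rodrigues(s["tool_rot"])[0],3))
im=snap("wrist","w1.png",1.5)
for l in("contactor","capacitor"):
  for d in search_frame("wrist",l)[:2]: print(l,d)
E
```

```text
clock: 2.1
ee_pos: [350.9, -306.2, 211.2]
tool_rot: [3.141, 0.031, 0.001]
ft_force: [0.4, 0.3, 0.1]
finger_gap: 84.8
gripper_force: 0.0
clock: 2.6
ee_pos: [432.4, -212.3, 202.0]
tool_rot: [3.141, 0.035, -0.001]
ft_force: [-0.6, -1.0, 0.9]
finger_gap: 85.1
gripper_force: 0.0
[ 432.4 -212.3  202. ] [[ 1.  0. -0.]
 [ 0. -1. -0.]
 [-0.  0. -1.]]
contactor {'extent': [331.8, 0.0, 511.6, 173.0], 'conf': 0.72}
contactor {'extent': [231.7, 138.5, 279.1, 195.4], 'conf': 0.7}
capacitor {'extent': [84.1, 159.3, 146.4, 213.2], 'conf': 0.69}
```

View pics/w1.png

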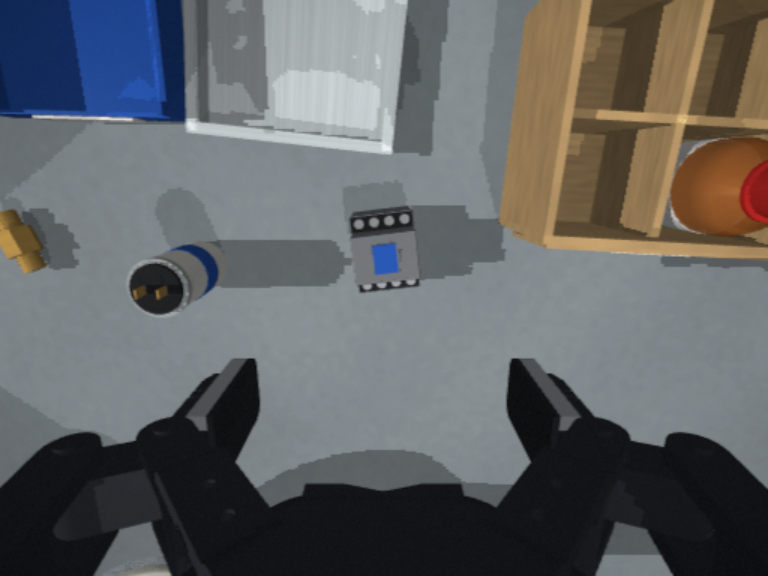

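The wrist view shows the contactor at (386,259) with its blue square, the capacitor's top disc at (158,287), the union at (20,242), the tray's near edge at (188,127)–(391,152), and the carton and bottle on the right.

Run:
```python
from h import *
c=cal("wrist"); f=lambda u,v,z:ray("wrist",u/1.5,v/1.5,z,c)
print("blue sq",f(386,259,57.5)); 
E=np.array([f(350,222,34),f(412,216,34),f(419,287,34),f(360,293,34)]);print("corners",E,E.mean(0))
print("yaw",np.arctan2(E[1]-E[0],1)[0]/45, )
d=E[1]-E[0]; print(np.arctan2(d[0],-d[1]))
d=E[0]+E[1]-E[2]-E[3]; print(np.arctan2(d[1],d[0]))
print("cap disc",f(158,287,72)); print("cap r",f(130,283,72),f(188,290,72))
print("union",f(20,242,11),f(10,214,11),f(36,268,11))
print("tray rim near corners",f(188,127,22),f(391,152,22)); print("blue near corner",f(184,119,25))
print("carton near-left",f(503,222,98),f(550,243,98))
```

```text
blue sq [ 443.2 -216.5   57.5]
corners [[ 465.1 -190.2   34. ]
 [ 470.2 -234.9   34. ]
 [ 417.2 -242.1   34. ]
 [ 411.7 -197.6   34. ]] [ 441.1 -216.2   34. ]
yaw 0.030587597941050523
0.1131600489188169
0.13655849826419916
cap disc [424.7 -65.8  72. ]
cap r [427.1 -47.7  72. ] [423.  -85.4  72. ]
union [442.2  71.5  11. ] [463.9  74.5  11. ] [421.3  63.3  11. ]
tray rim near corners [528.6 -74.9  22. ] [ 514.3 -219.    22. ]
blue near corner [533.5 -73.9  25. ]
carton near-left [ 474.4 -282.6   98. ] [ 462.7 -311.    98. ]
```

```bash
cat >> h.py <<'E'
def go(x,y,z,yaw):
    s=arm.observe(); T=cv2.Rodrigues(s["tool_rot"])[0]; p=s["ee_pos"]; y0=np.arctan2(T[1,0],T[0,0])
    rz=-(yaw-y0); d=np.array([x,y,z])-p; c_,s_=np.cos(yaw),np.sin(yaw)
    print("at",p,"yaw %.3f rotz %.3f then dp"%(y0,rz),np.array([c_*d[0]+s_*d[1],s_*d[0]-c_*d[1],-d[2]]), "tilt",np.round(T[:2,2],3))
E
python3 -m handwheel '[{"hand":85,"dp":[0,0,0],"rot":[0,0,-0.105]},{"hand":85,"dp":[9,5.4,38],"rot":[0,0,0]},{"hand":85,"dp":[0,0,40],"rot":[0,0,0]},{"hand":85,"dp":[0,0,40],"rot":[0,0,0]},{"hand":85,"dp":[0,0,40],"rot":[0,0,0]},{"hand":30,"dp":[0,0,0],"rot":[0,0,0]},{"hand":30,"dp":[0,0,0],"rot":[0,0,0]},{"hand":30,"dp":[0,0,0],"rot":[0,0,0]},{"hand":30,"dp":[0,0,0],"rot":[0,0,0]},{"hand":30,"dp":[0,0,0],"rot":[0,0,0]}]'
python3 -c "
from h import *
go(575,130,215,0)"
```

```text
clock: 3.75
ee_pos: [443.5, -218.8, 46.8]
tool_rot: [3.131, 0.196, 0.006]
ft_force: [-1.3, 1.3, 8.6]
finger_gap: 43.4
gripper_force: 62.3
at [ 443.5 -218.8   46.8] yaw 0.125 rotz 0.125 then dp [ 131.5 -348.8 -168.2] tilt [ 0. -0.]
```

```bash
python3 -m handwheel '[{"hand":30,"dp":[0,0,-25],"rot":[0,0,0]},{"hand":30,"dp":[0,0,-40],"rot":[0,0,0]},{"hand":30,"dp":[0,0,-40],"rot":[0,0,0.125]},{"hand":30,"dp":[0,0,-40],"rot":[0,0,0]},{"hand":30,"dp":[0,0,-23],"rot":[0,0,0]}]'
python3 -m handwheel '[{"hand":30,"dp":[12,-35,0],"rot":[0,0,0]},{"hand":30,"dp":[12,-35,0],"rot":[0,0,0]},{"hand":30,"dp":[12,-35,0],"rot":[0,0,0]},{"hand":30,"dp":[12,-35,0],"rot":[0,0,0]},{"hand":30,"dp":[12,-35,0],"rot":[0,0,0]},{"hand":30,"dp":[12,-35,0],"rot":[0,0,0]},{"hand":30,"dp":[12,-35,0],"rot":[0,0,0]},{"hand":30,"dp":[12,-35,0],"rot":[0,0,0]},{"hand":30,"dp":[12,-35,0],"rot":[0,0,0]},{"hand":30,"dp":[12,-35,0],"rot":[0,0,0]}]'
python3 -m handwheel '[{"hand":30,"dp":[0,0,0],"rot":[0,0,0]},{"hand":30,"dp":[0,0,0],"rot":[0,0,0]}]'
python3 - <<'E'
from h import *
c=cal("wrist");go(575,130,215,0);snap("wrist","w2.png",1.5)
np.savez("w2.npz",K=c[0],R=c[1],t=c[2])
E
```

```text
clock: 4.25
ee_pos: [442.9, -218.1, 216.7]
tool_rot: [3.137, -0.0, 0.008]
ft_force: [0.6, 0.2, -2.4]
finger_gap: 43.4
gripper_force: 62.4
clock: 5.25
ee_pos: [562.1, 134.5, 212.8]
tool_rot: [3.141, 0.0, 0.002]
ft_force: [0.3, -1.4, -1.7]
finger_gap: 43.0
gripper_force: 62.3
clock: 5.45
ee_pos: [561.7, 133.4, 212.4]
tool_rot: [3.141, 0.002, 0.0]
ft_force: [-0.1, 0.1, -2.6]
finger_gap: 42.8
gripper_force: 62.4
at [561.7 133.4 212.4] yaw 0.002 rotz 0.002 then dp [13.3  3.4 -2.6] tilt [ 0. -0.]
```

View pics/w2.png

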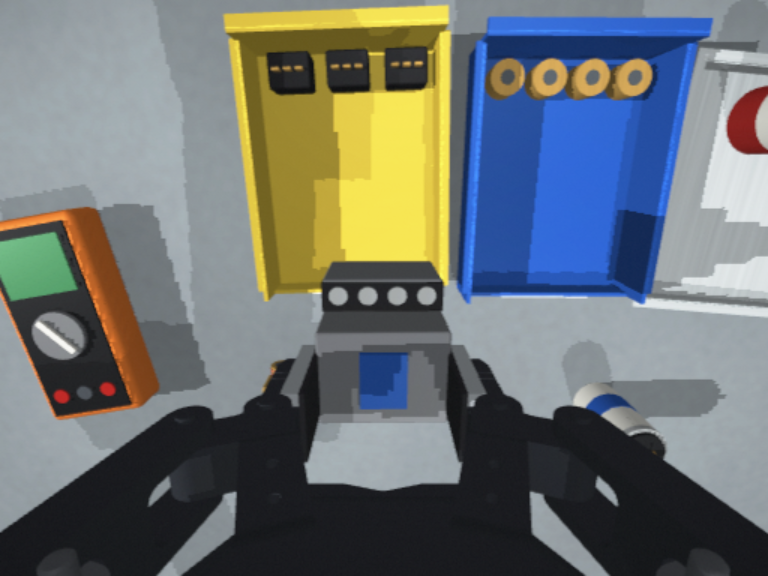

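The wrist view shows the contactor held square, with the yellow bin's back-wall corners at (225,15) and (449,8), its left front corner at (265,299), the blue bin's back corners at (488,18) and (712,20), and its front corners at (467,301) and (645,302).

```bash
cat >> h.py <<'E'
from scipy.optimize import least_squares
def fitpose(n,c,loc,pix,x0):
    loc=np.array(loc,float); pix=np.array(pix,float)
    def P(q): C,S=np.cos(q[2]),np.sin(q[2]); return np.c_[q[0]+C*loc[:,0]-S*loc[:,1],q[1]+S*loc[:,0]+C*loc[:,1],loc[:,2]]
    r=least_squares(lambda q:(proj(n,P(q),c)-pix).ravel(),x0,x_scale=[10,10,.1]); return r.x,r.fun.reshape(-1,2)
def ld(f): d=np.load(f); return d["K"],d["R"],d["t"]
E
python3 - <<'E'
from h import *
np.set_printoptions(precision=3,suppress=True)
c=ld("w2.npz")
for hf in(25,45):
  print(hf,"Y",*fitpose("w",c,[(90,68,60),(90,-68,60),(-90,68,hf)],np.array([(225,15),(449,8),(265,299)])/1.5,[640,160,0]))
  print(hf,"B",*fitpose("w",c,[(90,68,60),(90,-68,60),(-90,68,hf),(-90,-68,hf)],np.array([(488,18),(712,20),(467,301),(645,302)])/1.5,[630,0,0]))
E
```

```text
25 Y [632.206 159.077   0.028] [[-1.038  2.236]
 [-0.76   2.226]
 [ 2.384 -7.099]]
25 B [627.068  -2.485   0.022] [[ 1.476  6.244]
 [ 1.442  1.395]
 [ 1.039 -4.597]
 [-4.897 -7.535]]
45 Y [633.271 157.429   0.038] [[-0.186  1.747]
 [ 0.175  0.101]
 [ 0.012 -2.713]]
45 B [628.735   1.115  -0.004] [[ 0.279  2.001]
 [ 0.005  1.44 ]
 [-0.519 -2.454]
 [ 0.164 -2.626]]
```

```bash
python3 -c "
from h import *
go(651,158,51,0.033)"
```

```text
at [561.6 132.7 212.3] yaw 0.000 rotz -0.033 then dp [ 90.2 -22.4 161.3] tilt [ 0. -0.]
```

```bash
python3 -m handwheel '[{"hand":30,"dp":[0,0,0],"rot":[0,0,-0.033]},{"hand":30,"dp":[30,-7.5,0],"rot":[0,0,0]},{"hand":30,"dp":[30,-7.5,0],"rot":[0,0,0]},{"hand":30,"dp":[30,-7.5,15],"rot":[0,0,0]},{"hand":30,"dp":[0,0,40],"rot":[0,0,0]},{"hand":30,"dp":[0,0,40],"rot":[0,0,0]},{"hand":30,"dp":[0,0,35],"rot":[0,0,0]},{"hand":30,"dp":[0,0,16],"rot":[0,0,0]},{"hand":30,"dp":[0,0,8],"rot":[0,0,0]},{"hand":30,"dp":[0,0,4],"rot":[0,0,0]}]'
python3 -m handwheel '[{"hand":30,"dp":[0,0,2],"rot":[0,0,0]},{"hand":30,"dp":[0,0,0],"rot":[0,0,0]}]'
```

```text
clock: 6.5
ee_pos: [651.8, 157.8, 54.9]
tool_rot: [3.141, 0.05, 0.002]
ft_force: [0.4, -0.3, -0.8]
finger_gap: 43.3
gripper_force: 62.4
clock: 6.7
ee_pos: [652.2, 158.3, 53.8]
tool_rot: [-3.141, -0.051, -0.004]
ft_force: [-0.9, -0.4, -1.8]
finger_gap: 43.3
gripper_force: 62.4
```

```bash
for i in 1; do python3 -m handwheel '[{"hand":30,"dp":[0,0,1.5],"rot":[0,0,0]},{"hand":30,"dp":[0,0,0],"rot":[0,0,0]}]'; done; python3 -m handwheel '[{"hand":30,"dp":[0,0,1.5],"rot":[0,0,0]},{"hand":30,"dp":[0,0,0],"rot":[0,0,0]}]'
```

```text
clock: 6.9
ee_pos: [651.5, 158.4, 51.2]
tool_rot: [-3.141, -0.052, -0.002]
ft_force: [-0.9, -0.8, -1.7]
finger_gap: 43.1
gripper_force: 62.4
clock: 7.1
ee_pos: [651.5, 158.5, 50.0]
tool_rot: [-3.141, -0.052, -0.002]
ft_force: [-1.9, -0.7, 2.1]
finger_gap: 43.2
gripper_force: 63.1
```

```bash
python3 -m handwheel '[{"hand":64,"dp":[0,0,0],"rot":[0,0,0]},{"hand":64,"dp":[0,0,0],"rot":[0,0,0]},{"hand":64,"dp":[0,0,0],"rot":[0,0,0]},{"hand":64,"dp":[0,0,-15],"rot":[0,0,0]},{"hand":64,"dp":[0,0,-35],"rot":[0,0,0]},{"hand":64,"dp":[0,0,-40],"rot":[0,0,0]},{"hand":85,"dp":[0,0,-40],"rot":[0,0,0]},{"hand":85,"dp":[0,0,-30],"rot":[0,0,0]}]'
python3 -m handwheel '[{"hand":85,"dp":[-28,28,0],"rot":[0,0,0]},{"hand":85,"dp":[-28,28,0],"rot":[0,0,0]},{"hand":85,"dp":[-28,28,0],"rot":[0,0,0]},{"hand":85,"dp":[-28,28,0],"rot":[0,0,0]},{"hand":85,"dp":[-28,28,0],"rot":[0,0,0]},{"hand":85,"dp":[-28,28,0],"rot":[0,0,0]},{"hand":85,"dp":[-28,28,0],"rot":[0,0,0]},{"hand":85,"dp":[-28,28,0],"rot":[0,0,0]},{"hand":85,"dp":[0,0,0],"rot":[0,0,0]},{"hand":85,"dp":[0,0,0],"rot":[0,0,0]}]'
python3 - <<'E'
from h import *
go(424.5,-66,60,0)
snap("wrist","w3.png",1.5);c=cal("wrist")
for d in search_frame("wrist","capacitor")[:2]: print(d)
np.savez("w3.npz",K=c[0],R=c[1],t=c[2])
snap("top","t3.png")
for d in search_frame("top","contactor")[:2]: print(d)
E
```

```text
clock: 7.9
ee_pos: [652.1, 158.4, 213.8]
tool_rot: [-3.141, -0.052, -0.008]
ft_force: [0.7, 0.6, -0.6]
finger_gap: 84.7
gripper_force: 0.0
clock: 8.9
ee_pos: [434.7, -73.4, 210.2]
tool_rot: [3.141, 0.048, 0.003]
ft_force: [0.5, 0.9, 0.0]
finger_gap: 84.8
gripper_force: 0.0
at [434.7 -73.4 210.2] yaw 0.031 rotz 0.031 then dp [-10.2  -7.4 150.2] tilt [ 0. -0.]
{'extent': [225.8, 164.2, 259.8, 214.6], 'conf': 0.93}
{'extent': [175.8, 143.3, 196.1, 168.4], 'conf': 0.79}
```

View pics/w3.png

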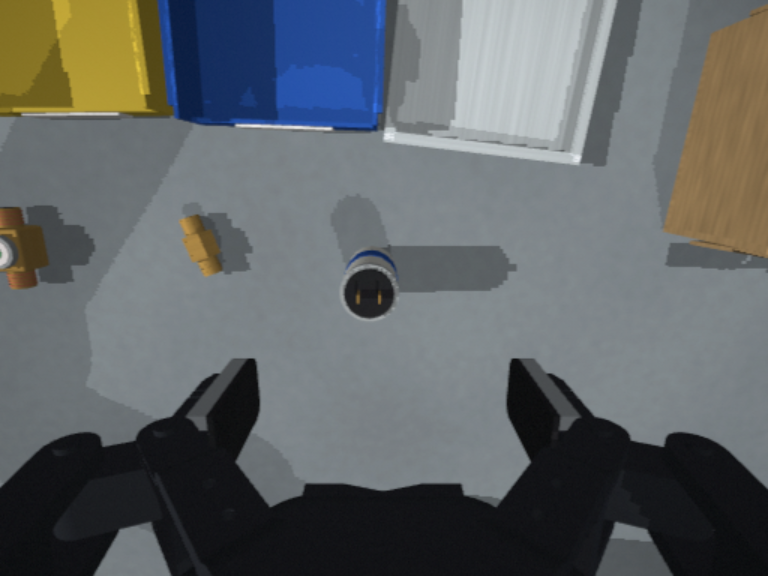

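The capacitor's disc is centred at (370,293), the union lies at (201,246) with its ends at (189,221) and (213,271), and the sight glass is at the left edge.

Run:
```python
from h import *
c=ld("w3.npz"); f=lambda u,v,z:ray("w",u/1.5,v/1.5,z,c)
p=f(370,293,72); print(p, f(342,293,72)-f(398,293,72)); go(p[0],p[1],61,0.031)
a,b=f(189,221,11),f(213,271,11); print("union",a,b,(a+b)/2,np.arctan2(*(a-b)[1::-1]),np.linalg.norm(a-b))
print("sg",f(15,207,13),f(22,288,13),f(4,252,32))
l=viewer.calibration("top")
im=cv2.imread("pics/t3.png")[110:210,140:340]; cv2.imwrite("pics/t3c.png",cv2.resize(im,None,fx=4,fy=4,interpolation=cv2.INTER_CUBIC))
```

```text
[424.2 -65.2  72. ] [-1.2 38.3  0. ]
at [435.1 -72.3 209.4] yaw 0.034 rotz 0.003 then dp [-10.7  -7.4 148.4] tilt [0. 0.]
union [461.5  81.5  11. ] [421.2  65.6  11. ] [441.4  73.6  11. ] 0.37519813840506366 43.37876762523322
sg [468.4 215.9  13. ] [402.2 223.7  13. ] [436.3 215.   32. ]
```

View pics/t3c.png

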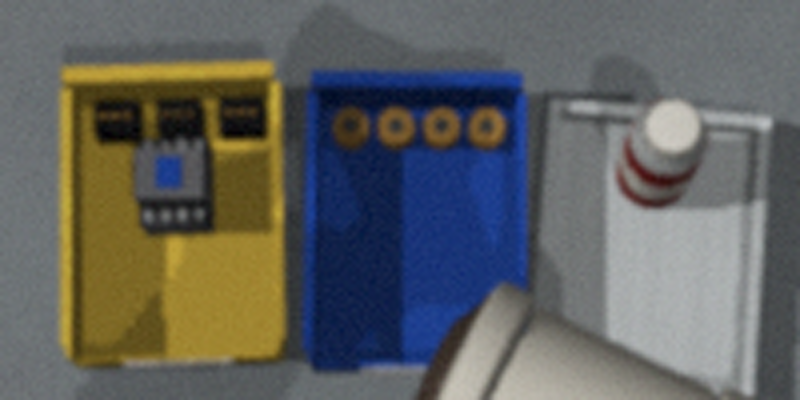

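The contactor stands upright at crop (170,182), clear of the relays. Next is the capacitor.

```bash
python3 -m handwheel '[{"hand":85,"dp":[-10.5,-7.3,20],"rot":[0,0,0]},{"hand":85,"dp":[0,0,40],"rot":[0,0,0]},{"hand":85,"dp":[0,0,40],"rot":[0,0,0]},{"hand":85,"dp":[0,0,40],"rot":[0,0,0]},{"hand":85,"dp":[0,0,9],"rot":[0,0,0]},{"hand":25,"dp":[0,0,0],"rot":[0,0,0]},{"hand":25,"dp":[0,0,0],"rot":[0,0,0]},{"hand":25,"dp":[0,0,0],"rot":[0,0,0]},{"hand":25,"dp":[0,0,0],"rot":[0,0,0]},{"hand":25,"dp":[0,0,0],"rot":[0,0,0]}]'
python3 -c "
from h import *
go(590,156,215,0.033)"
```

```text
clock: 10.1
ee_pos: [425.9, -66.6, 62.5]
tool_rot: [3.139, 0.051, 0.007]
ft_force: [0.4, 1.3, 5.9]
finger_gap: 37.4
gripper_force: 59.5
at [425.9 -66.6  62.5] yaw 0.033 rotz -0.000 then dp [ 171.4 -217.1 -152.5] tilt [ 0. -0.]
```

```bash
python3 -m handwheel '[{"hand":25,"dp":[0,0,-20],"rot":[0,0,0]},{"hand":25,"dp":[0,0,-40],"rot":[0,0,0]},{"hand":25,"dp":[0,0,-40],"rot":[0,0,0]},{"hand":25,"dp":[21.4,-27.1,-40],"rot":[0,0,0]},{"hand":25,"dp":[21.4,-27.1,-12],"rot":[0,0,0]},{"hand":25,"dp":[21.4,-27.1,0],"rot":[0,0,0]},{"hand":25,"dp":[21.4,-27.1,0],"rot":[0,0,0]},{"hand":25,"dp":[21.4,-27.1,0],"rot":[0,0,0]},{"hand":25,"dp":[21.4,-27.1,0],"rot":[0,0,0]},{"hand":25,"dp":[21.4,-27.1,0],"rot":[0,0,0]}]'
python3 -m handwheel '[{"hand":25,"dp":[21.4,-27.1,0],"rot":[0,0,0]},{"hand":25,"dp":[0,0,0],"rot":[0,0,0]},{"hand":25,"dp":[0,0,0],"rot":[0,0,0]}]'
python3 - <<'E'
from h import *
go(590,156,68,0.033); snap("wrist","w4.png",1.5)
E
```

```text
clock: 11.1
ee_pos: [567.3, 128.4, 211.3]
tool_rot: [3.141, 0.052, 0.003]
ft_force: [1.0, 0.1, -0.6]
finger_gap: 37.3
gripper_force: 60.6
clock: 11.4
ee_pos: [586.9, 155.3, 210.6]
tool_rot: [3.141, 0.053, 0.001]
ft_force: [0.1, 0.1, -0.8]
finger_gap: 37.6
gripper_force: 60.6
at [586.9 155.3 210.6] yaw 0.034 rotz 0.001 then dp [  3.1  -0.6 142.6] tilt [ 0. -0.]
```

View pics/w4.png

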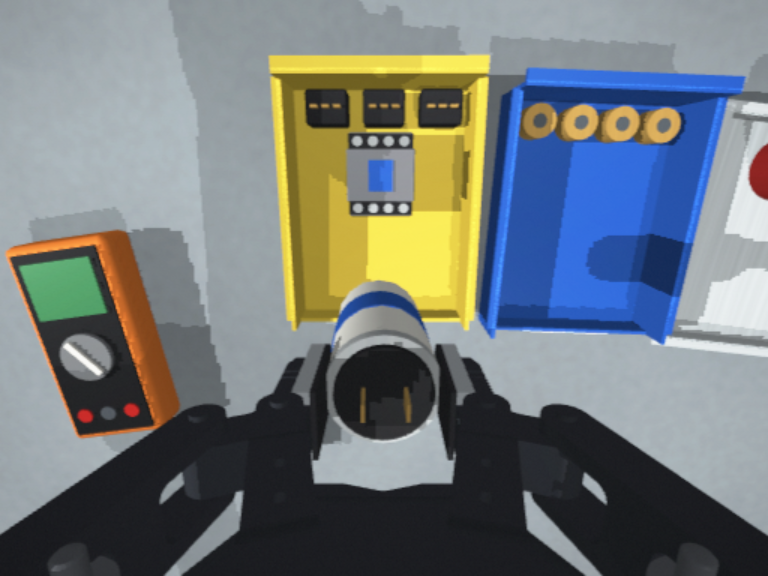

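The contactor stands at (380,175), and the capacitor is held upright and centred. I lower it now.

```bash
python3 -m handwheel '[{"hand":25,"dp":[3,0,40],"rot":[0,0,0]},{"hand":25,"dp":[0,0,40],"rot":[0,0,0]},{"hand":25,"dp":[0,0,35],"rot":[0,0,0]},{"hand":25,"dp":[0,0,18],"rot":[0,0,0]},{"hand":25,"dp":[0,0,8],"rot":[0,0,0]},{"hand":25,"dp":[0,0,2],"rot":[0,0,0]},{"hand":25,"dp":[0,0,0],"rot":[0,0,0]}]'
python3 -m handwheel '[{"hand":25,"dp":[0,0,1.5],"rot":[0,0,0]},{"hand":25,"dp":[0,0,0],"rot":[0,0,0]}]'
```

```text
clock: 12.15
ee_pos: [590.5, 154.6, 68.3]
tool_rot: [-3.141, -0.051, -0.003]
ft_force: [-0.4, 0.7, -0.7]
finger_gap: 37.5
gripper_force: 60.7
clock: 12.35
ee_pos: [590.5, 155.0, 66.6]
tool_rot: [-3.141, -0.052, -0.003]
ft_force: [0.2, -0.5, -0.9]
finger_gap: 37.6
gripper_force: 60.7
```

```bash
python3 -m handwheel '[{"hand":25,"dp":[0,0,1.2],"rot":[0,0,0]},{"hand":25,"dp":[0,0,0],"rot":[0,0,0]}]'
```

```text
clock: 12.55
ee_pos: [590.7, 155.1, 65.6]
tool_rot: [-3.141, -0.052, -0.004]
ft_force: [-0.6, 0.2, 4.7]
finger_gap: 37.2
gripper_force: 61.3
```

```bash
python3 -m handwheel '[{"hand":58,"dp":[0,0,0],"rot":[0,0,0]},{"hand":58,"dp":[0,0,0],"rot":[0,0,0]},{"hand":58,"dp":[0,0,0],"rot":[0,0,0]},{"hand":58,"dp":[0,0,-15],"rot":[0,0,0]},{"hand":58,"dp":[0,0,-35],"rot":[0,0,0]},{"hand":58,"dp":[0,0,-40],"rot":[0,0,0]},{"hand":58,"dp":[0,0,-25],"rot":[0,0,0]}]'
python3 -m handwheel '[{"hand":60,"dp":[-30,16,0],"rot":[0,0,0]},{"hand":60,"dp":[-30,16,0],"rot":[0,0,0]},{"hand":60,"dp":[-30,16,0],"rot":[0,0,0]},{"hand":60,"dp":[-30,16,0],"rot":[0,0,0]},{"hand":60,"dp":[-30,16,20],"rot":[0,0,0]},{"hand":60,"dp":[0,0,0],"rot":[0,0,-0.13]},{"hand":60,"dp":[0,0,0],"rot":[0,0,-0.14]},{"hand":60,"dp":[0,0,0],"rot":[0,0,0]},{"hand":60,"dp":[0,0,0],"rot":[0,0,0]}]'
python3 - <<'E'
from h import *
go(441.5,72.5,30,.3); snap("wrist","w5.png",1.5); c=cal("wrist"); np.savez("w5.npz",K=c[0],R=c[1],t=c[2])
print(search_frame("wrist","union")[:2]); snap("top","t5.png")
for l in("capacitor","contactor"): print(l,search_frame("top",l)[:1])
E
```

```text
clock: 13.25
ee_pos: [591.1, 155.1, 183.7]
tool_rot: [-3.141, -0.052, -0.008]
ft_force: [0.3, 0.0, 0.3]
finger_gap: 58.0
gripper_force: 0.0
clock: 14.15
ee_pos: [442.8, 70.1, 160.0]
tool_rot: [3.106, 0.469, 0.002]
ft_force: [-0.2, 0.7, 0.2]
finger_gap: 60.2
gripper_force: 0.0
at [442.8  70.1 160. ] yaw 0.300 rotz -0.000 then dp [ -0.5  -2.7 130. ] tilt [ 0. -0.]
[{'extent': [241.3, 161.4, 263.6, 210.0], 'conf': 0.66}]
capacitor [{'extent': [172.5, 166.9, 193.3, 191.3], 'conf': 0.72}]
contactor [{'extent': [175.5, 144.5, 196.1, 169.9], 'conf': 0.68}]
```

View pics/w5.png

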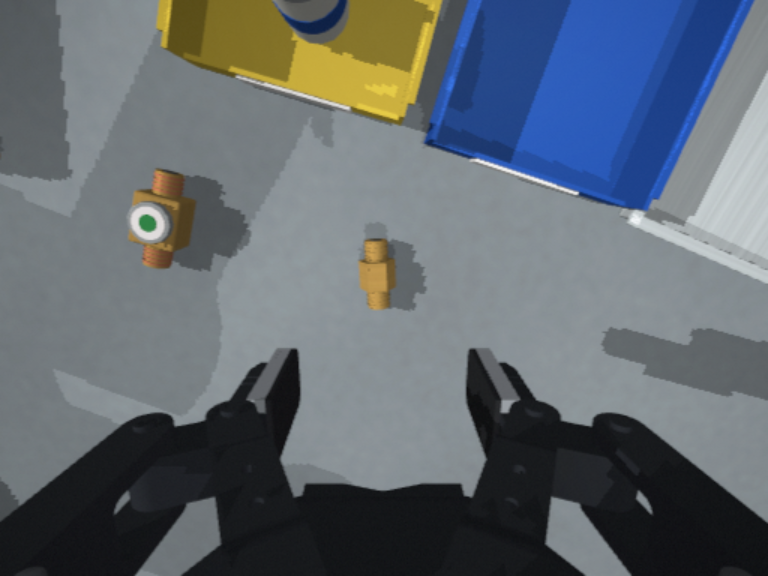

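The union is centred at (377,274) and aligned with the jaws, and the sight glass is at (160,218). The capacitor stands in the yellow bin.

Run:
```python
from h import *
c=ld("w5.npz"); f=lambda u,v,z:ray("w",u/1.5,v/1.5,z,c)
a,b=f(376,240,11),f(379,308,11); m=(a+b)/2; print(a,b,m,f(377,274,11),np.arctan2(*(a-b)[1::-1]),np.linalg.norm(a-b))
go(m[0],m[1],29.5,.3)
a,b=f(168,175,13),f(157,266,13); print("sg",a,b,(a+b)/2,np.arctan2(*(a-b)[1::-1]),np.linalg.norm(a-b),f(148,222,32))
```

```text
[464.5  80.8  11. ] [418.1  64.5  11. ] [441.3  72.6  11. ] [441.8  73.2  11. ] 0.33899808936973685 49.15548270306127
at [442.5  70.2 159.3] yaw 0.302 rotz 0.002 then dp [ -0.4  -2.7 129.8] tilt [0. 0.]
sg [465.6 223.2  13. ] [402.7 220.6  13. ] [434.2 221.9  13. ] 0.04072175033011192 62.94660881918384 [436.5 221.8  32. ]
```

```bash
python3 -m handwheel '[{"hand":60,"dp":[-0.5,-2.7,30],"rot":[0,0,-0.03]},{"hand":60,"dp":[0,0,40],"rot":[0,0,0]},{"hand":60,"dp":[0,0,40],"rot":[0,0,0]},{"hand":60,"dp":[0,0,20],"rot":[0,0,0]},{"hand":10,"dp":[0,0,0],"rot":[0,0,0]},{"hand":10,"dp":[0,0,0],"rot":[0,0,0]},{"hand":10,"dp":[0,0,0],"rot":[0,0,0]},{"hand":10,"dp":[0,0,0],"rot":[0,0,0]},{"hand":10,"dp":[0,0,0],"rot":[0,0,0]}]'
python3 -c "
from h import *
go(651,1,130,0.0)"
```

```text
clock: 15.3
ee_pos: [442.1, 72.4, 30.3]
tool_rot: [3.098, 0.52, 0.004]
ft_force: [0.2, 0.3, 0.3]
finger_gap: 9.9
gripper_force: 0.0
at [442.1  72.4  30.3] yaw 0.333 rotz 0.333 then dp [208.9  71.4 -99.7] tilt [ 0. -0.]
```

The jaws closed empty, so I look before moving on.

```bash
python3 -c "
from h import *
snap('wrist','w6.png',1.5); print(search_frame('wrist','union')[:2])
im=viewer.read_camera('scene');K=proj('scene',[[442,72,20]])[0];print(K)"
```

```text
[]
[303.7 205.5]
```

View pics/w6.png

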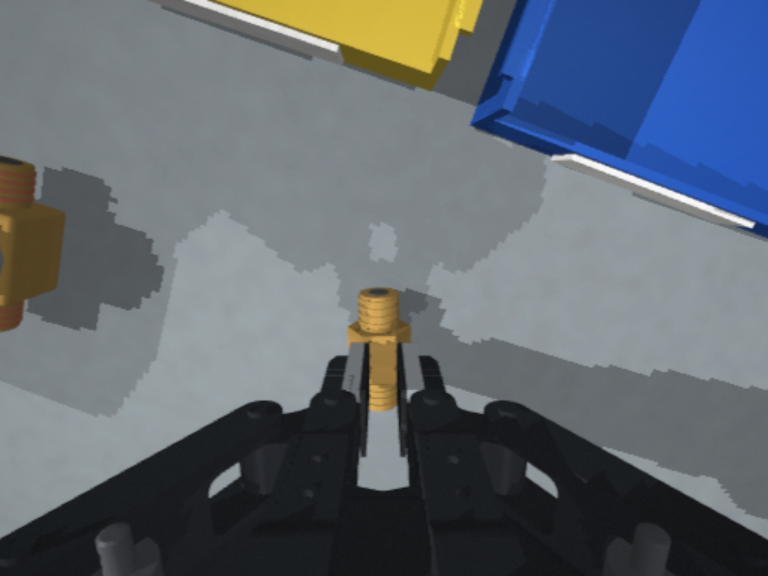

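Run:
```python
from h import *
s=arm.observe(); c=cal("wrist"); p=s["ee_pos"]; T=cv2.Rodrigues(s["tool_rot"])[0]
f=lambda u,v,z:T.T@(ray("w",u/1.5,v/1.5,z,c)-p)
print("union ends in tool",f(378,290,14),f(382,408,11),"hex front top edge",f(360,338,22),f(405,338,22))
print("hex corners",f(348,333,11),f(410,333,11))
for z in(5,25): print("proj tips gap10",z,1.5*proj("w",[p+T@np.array([x,y,z]) for x in(-11,11) for y in(-5,5)],c))
```

```text
union ends in tool [26.1 -1.1 15.7] [-26.5   0.4  18.6] hex front top edge [ 9.8 -7.8  7.6] [9.7 9.  7.6]
hex corners [  7.4 -13.2  18.6] [ 7.3 11.6 18.6]
proj tips gap10 5 [[367.8 391.4]
 [394.1 391.3]
 [367.2 337.6]
 [394.5 337.6]]
proj tips gap10 25 [[369.4 367.6]
 [392.9 367.6]
 [368.9 319. ]
 [393.2 319. ]]
```

The pads closed above the hexagon, so the tips evidently stand less far ahead than I assumed. I open again and feel my way down.

```bash
python3 -m handwheel '[{"hand":45,"dp":[0,0,0],"rot":[0,0,0]},{"hand":45,"dp":[0,0,0],"rot":[0,0,0]},{"hand":45,"dp":[0,0,0],"rot":[0,0,0]},{"hand":45,"dp":[0,0,2],"rot":[0,0,0]},{"hand":45,"dp":[0,0,2],"rot":[0,0,0]},{"hand":45,"dp":[0,0,0],"rot":[0,0,0]}]'
python3 -m handwheel '[{"hand":45,"dp":[0,0,2],"rot":[0,0,0]},{"hand":45,"dp":[0,0,0],"rot":[0,0,0]}]'
python3 -c "
from h import *
snap('scene','s7.png'); snap('wrist','w7.png'); a=cv2.imread('pics/s7.png')[165:245,260:360]; b=cv2.imread('pics/w7.png')[150:330,140:380]
a=cv2.resize(a,(480,384),interpolation=cv2.INTER_CUBIC);b=cv2.resize(b,(320,240)); b=cv2.copyMakeBorder(b,0,144,0,0,0); cv2.imwrite('pics/c7.png',np.hstack([a,b]))
P=proj('scene',[[442,72,z] for z in(0,20,40,60)]);print((P-[260,165])*4.8); print(arm.observe()['ft_force'])"
```

```text
clock: 16.05
ee_pos: [440.7, 72.5, 24.7]
tool_rot: [-3.098, -0.52, 0.001]
ft_force: [-0.6, -0.1, -0.0]
finger_gap: 44.9
gripper_force: 0.0
clock: 16.25
ee_pos: [440.9, 72.5, 22.9]
tool_rot: [-3.098, -0.52, 0.001]
ft_force: [-0.0, 0.3, 0.3]
finger_gap: 44.8
gripper_force: 0.0
[[207.  220.8]
 [209.7 194.3]
 [212.4 167.1]
 [215.3 139.3]]
[ 0.4 -0.2  0.3]
```

View pics/c7.png

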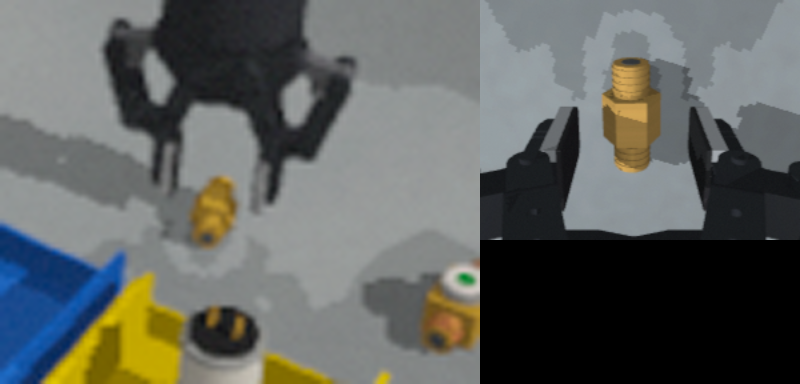

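```bash
for r in 1; do python3 -m handwheel '[{"hand":45,"dp":[0,0,2],"rot":[0,0,0]},{"hand":45,"dp":[0,0,2],"rot":[0,0,0]},{"hand":45,"dp":[0,0,0],"rot":[0,0,0]}]'; done
python3 -m handwheel '[{"hand":45,"dp":[0,0,2],"rot":[0,0,0]},{"hand":45,"dp":[0,0,0],"rot":[0,0,0]}]'
python3 -m handwheel '[{"hand":45,"dp":[0,0,2],"rot":[0,0,0]},{"hand":45,"dp":[0,0,0],"rot":[0,0,0]}]'
```

```text
clock: 16.65
ee_pos: [440.8, 72.5, 18.8]
tool_rot: [-3.098, -0.52, 0.001]
ft_force: [-0.8, 0.9, -1.0]
finger_gap: 44.9
gripper_force: 0.0
clock: 16.85
ee_pos: [440.9, 72.6, 16.9]
tool_rot: [-3.098, -0.52, 0.001]
ft_force: [0.1, 0.3, 1.5]
finger_gap: 45.0
gripper_force: 0.0
clock: 17.05
ee_pos: [440.9, 72.5, 14.9]
tool_rot: [-3.098, -0.52, 0.001]
ft_force: [0.2, 0.1, -1.2]
finger_gap: 45.0
gripper_force: 0.0
```

```bash
python3 -m handwheel '[{"hand":32,"dp":[0,0,0],"rot":[0,0,0]},{"hand":32,"dp":[0,0,0],"rot":[0,0,0]},{"hand":32,"dp":[0,0,2],"rot":[0,0,0]},{"hand":32,"dp":[0,0,0],"rot":[0,0,0]}]'
python3 -m handwheel '[{"hand":10,"dp":[0,0,0],"rot":[0,0,0]},{"hand":10,"dp":[0,0,0],"rot":[0,0,0]},{"hand":10,"dp":[0,0,0],"rot":[0,0,0]}]'
```

```text
clock: 17.45
ee_pos: [440.9, 72.5, 12.9]
tool_rot: [-3.098, -0.52, 0.001]
ft_force: [0.3, -0.2, -0.5]
finger_gap: 32.2
gripper_force: 0.0
clock: 17.75
ee_pos: [441.1, 72.5, 13.4]
tool_rot: [-3.098, -0.52, 0.0]
ft_force: [-2.5, -0.2, 5.1]
finger_gap: 22.3
gripper_force: 58.9
```

```bash
python3 -m handwheel '[{"hand":10,"dp":[0,0,-15],"rot":[0,0,0]},{"hand":10,"dp":[0,0,-35],"rot":[0,0,0]},{"hand":10,"dp":[0,0,-40],"rot":[0,0,0]},{"hand":10,"dp":[0,0,-30],"rot":[0,0,0.11]},{"hand":10,"dp":[0,0,0],"rot":[0,0,0.11]},{"hand":10,"dp":[0,0,0],"rot":[0,0,0.113]},{"hand":10,"dp":[0,0,0],"rot":[0,0,0]},{"hand":10,"dp":[0,0,0],"rot":[0,0,0]}]'
python3 - <<'E'
from h import *
go(653,1,60,0); snap("wrist","w8.png",1.5)
E
```

```text
clock: 18.55
ee_pos: [440.7, 72.5, 132.6]
tool_rot: [-3.141, -0.004, 0.001]
ft_force: [-1.1, -0.7, -1.3]
finger_gap: 22.1
gripper_force: 59.4
at [440.7  72.5 132.6] yaw 0.002 rotz 0.002 then dp [212.3  71.5  72.6] tilt [-0.  0.]
```

View pics/w8.png

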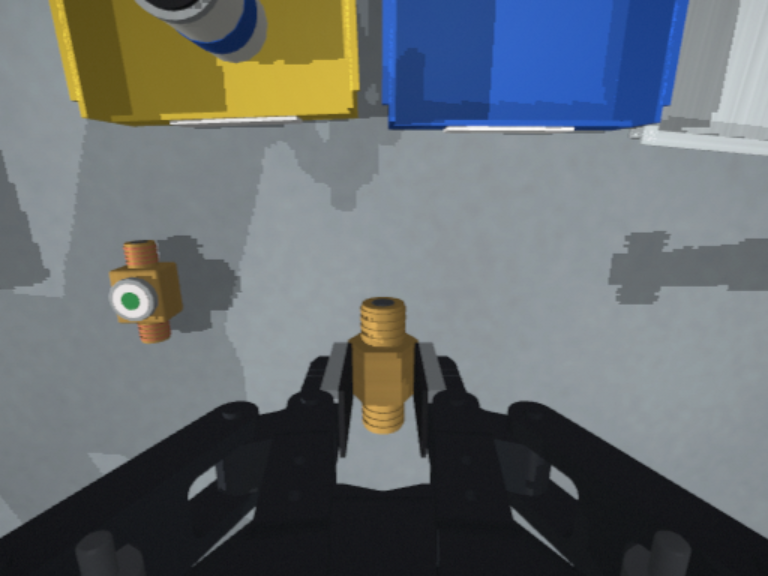

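The union is held level between the pads at (383,365).

```bash
python3 -m handwheel '[{"hand":10,"dp":[35,12,0],"rot":[0,0,0]},{"hand":10,"dp":[35,12,0],"rot":[0,0,0]},{"hand":10,"dp":[35,12,0],"rot":[0,0,0]},{"hand":10,"dp":[35,12,0],"rot":[0,0,0]},{"hand":10,"dp":[35,12,0],"rot":[0,0,0]},{"hand":10,"dp":[36,12,0],"rot":[0,0,0]},{"hand":10,"dp":[0,0,40],"rot":[0,0,0]},{"hand":10,"dp":[0,0,35],"rot":[0,0,0]},{"hand":10,"dp":[0,0,20],"rot":[0,0,0]},{"hand":10,"dp":[0,0,12],"rot":[0,0,0]}]'
python3 -m handwheel '[{"hand":10,"dp":[0,0,5],"rot":[0,0,0]},{"hand":10,"dp":[0,0,0],"rot":[0,0,0]}]'
```

```text
clock: 19.6
ee_pos: [650.1, 0.8, 22.7]
tool_rot: [-3.141, -0.002, 0.008]
ft_force: [-0.4, 0.4, -0.4]
finger_gap: 22.0
gripper_force: 59.4
clock: 19.8
ee_pos: [652.2, 0.5, 21.1]
tool_rot: [-3.142, -0.001, 0.0]
ft_force: [0.0, 0.0, -0.5]
finger_gap: 22.0
gripper_force: 59.4
```

```bash
python3 -m handwheel '[{"hand":10,"dp":[0,0,2],"rot":[0,0,0]},{"hand":10,"dp":[0,0,0],"rot":[0,0,0]}]'; python3 -m handwheel '[{"hand":10,"dp":[0,0,1.5],"rot":[0,0,0]},{"hand":10,"dp":[0,0,0],"rot":[0,0,0]}]'
```

```text
clock: 20.0
ee_pos: [653.0, 0.3, 20.5]
tool_rot: [3.141, 0.0, 0.004]
ft_force: [0.2, 0.8, -1.2]
finger_gap: 21.9
gripper_force: 59.4
clock: 20.2
ee_pos: [652.2, 0.5, 18.0]
tool_rot: [3.142, -0.0, 0.001]
ft_force: [-0.5, 0.4, -1.0]
finger_gap: 22.0
gripper_force: 59.4
```

```bash
python3 -m handwheel '[{"hand":10,"dp":[0,0,1],"rot":[0,0,0]},{"hand":10,"dp":[0,0,0],"rot":[0,0,0]}]'; python3 -m handwheel '[{"hand":10,"dp":[0,0,1],"rot":[0,0,0]},{"hand":10,"dp":[0,0,0],"rot":[0,0,0]}]'
```

```text
clock: 20.4
ee_pos: [652.0, 0.5, 16.6]
tool_rot: [-3.142, 0.0, 0.0]
ft_force: [0.5, -1.1, -2.0]
finger_gap: 21.9
gripper_force: 59.4
clock: 20.6
ee_pos: [652.1, 0.5, 16.4]
tool_rot: [3.142, -0.0, -0.0]
ft_force: [-3.3, 0.2, 4.9]
finger_gap: 22.2
gripper_force: 60.0
```

```bash
python3 -m handwheel '[{"hand":42,"dp":[0,0,0],"rot":[0,0,0]},{"hand":42,"dp":[0,0,0],"rot":[0,0,0]},{"hand":42,"dp":[0,0,0],"rot":[0,0,0]},{"hand":42,"dp":[0,0,-15],"rot":[0,0,0]},{"hand":42,"dp":[0,0,-40],"rot":[0,0,0]},{"hand":42,"dp":[0,0,-45],"rot":[0,0,0]},{"hand":65,"dp":[0,0,-45],"rot":[0,0,0]},{"hand":65,"dp":[0,0,0],"rot":[0,0,0]}]'
python3 -m handwheel '[{"hand":65,"dp":[-27,-27.6,0],"rot":[0,0,0]},{"hand":65,"dp":[-27,-27.6,0],"rot":[0,0,0]},{"hand":65,"dp":[-27,-27.6,0],"rot":[0,0,0]},{"hand":65,"dp":[-27,-27.6,0],"rot":[0,0,0]},{"hand":65,"dp":[-27,-27.6,0],"rot":[0,0,0]},{"hand":65,"dp":[-27,-27.6,0],"rot":[0,0,0]},{"hand":65,"dp":[-27,-27.6,0],"rot":[0,0,0]},{"hand":65,"dp":[-27,-27.6,0],"rot":[0,0,0]},{"hand":65,"dp":[0,0,0],"rot":[0,0,0]},{"hand":65,"dp":[0,0,0],"rot":[0,0,0]}]'
python3 - <<'E'
from h import *
go(434.5,221.8,60,.03); im=snap("wrist","w9.png"); c=cal("wrist"); np.savez("w9.npz",K=c[0],R=c[1],t=c[2])
print(search_frame("wrist","sight_glass")[:2]); b=snap("top","t9.png")
print([search_frame("top",l)[:1] for l in("union",)])
a=cv2.imread("pics/w9.png"); b=cv2.imread("pics/t9.png")[115:205,140:290]
cv2.imwrite("pics/c9.png",np.hstack([a[100:350,140:370],cv2.copyMakeBorder(cv2.resize(b,(400,240),interpolation=cv2.INTER_CUBIC),0,10,0,0,0)]))
E
```

```text
clock: 21.4
ee_pos: [657.2, -0.4, 171.0]
tool_rot: [3.139, -0.0, 0.026]
ft_force: [-0.0, 0.2, 0.8]
finger_gap: 64.8
gripper_force: 0.0
clock: 22.4
ee_pos: [436.1, 221.7, 161.3]
tool_rot: [3.142, 0.002, 0.002]
ft_force: [0.6, 0.3, -0.0]
finger_gap: 64.9
gripper_force: 0.0
at [436.1 221.7 161.3] yaw 0.001 rotz -0.029 then dp [ -1.6  -0.2 101.3] tilt [ 0. -0.]
[{'extent': [239.5, 149.6, 269.6, 215.3], 'conf': 0.83}]
[[{'extent': [238.4, 145.6, 251.5, 166.1], 'conf': 0.5}]]
```

View pics/c9.png

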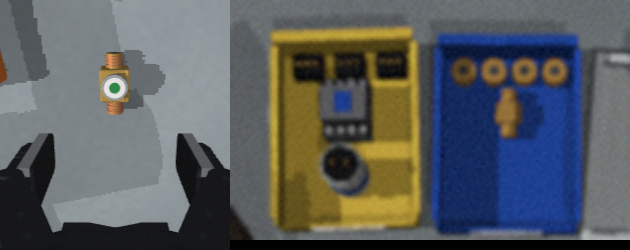

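The sight glass window is at crop (114,88) between the open jaws, and the union lies on the blue bin's floor in front of the nuts.

Run:
```python
from h import *
c=ld("w9.npz"); f=lambda u,v,z:ray("w",u,v,z,c)
w=f(254,188,32);a,b=f(254,152,17),f(254,214,13); print("win",w,"ends",a,b,(a+b)/2,np.arctan2(*(a-b)[1::-1]))
go(w[0]-1,w[1],22,.02)
```

```text
win [436.2 221.7  32. ] ends [469.7 221.7  17. ] [402.1 221.8  13. ] [435.9 221.8  15. ] -0.0018015894505659102
at [437.  220.6 160.9] yaw -0.002 rotz -0.022 then dp [ -1.8  -1.2 138.9] tilt [ 0. -0.]
```

```bash
python3 -m handwheel '[{"hand":60,"dp":[-1,0,40],"rot":[0,0,0]},{"hand":55,"dp":[0,0,40],"rot":[0,0,0]},{"hand":50,"dp":[0,0,40],"rot":[0,0,0]},{"hand":50,"dp":[0,0,15],"rot":[0,0,0]},{"hand":50,"dp":[0,0,7],"rot":[0,0,0]},{"hand":50,"dp":[0,0,2],"rot":[0,0,0]},{"hand":15,"dp":[0,0,0],"rot":[0,0,0]},{"hand":15,"dp":[0,0,0],"rot":[0,0,0]},{"hand":15,"dp":[0,0,0],"rot":[0,0,0]},{"hand":15,"dp":[0,0,0],"rot":[0,0,0]}]'
```

```text
clock: 23.6
ee_pos: [436.7, 221.6, 18.2]
tool_rot: [-3.141, 0.0, -0.005]
ft_force: [-0.0, -1.4, 6.8]
finger_gap: 28.3
gripper_force: 60.2
```

```bash
python3 -m handwheel '[{"hand":15,"dp":[0,0,-15],"rot":[0,0,0]},{"hand":15,"dp":[0,0,-35],"rot":[0,0,0]},{"hand":15,"dp":[0,0,-45],"rot":[0,0,0]},{"hand":15,"dp":[0,0,-45],"rot":[0,0,0]},{"hand":15,"dp":[21.8,31.6,0],"rot":[0,0,0]},{"hand":15,"dp":[21.8,31.6,0],"rot":[0,0,0]},{"hand":15,"dp":[21.8,31.6,0],"rot":[0,0,0]},{"hand":15,"dp":[21.8,31.6,0],"rot":[0,0,0]},{"hand":15,"dp":[21.8,31.6,0],"rot":[0,0,0]},{"hand":15,"dp":[21.8,31.6,0],"rot":[0,0,0]}]'
python3 -m handwheel '[{"hand":15,"dp":[21.8,31.6,0],"rot":[0,0,0]},{"hand":15,"dp":[0,0,0],"rot":[0,0,0]},{"hand":15,"dp":[0,0,0],"rot":[0,0,0]}]'
python3 -c "
from h import *
go(590.5,1,26,0)"
```

```text
clock: 24.6
ee_pos: [566.2, 30.4, 156.4]
tool_rot: [-3.141, 0.0, 0.001]
ft_force: [0.5, 1.1, -1.9]
finger_gap: 28.7
gripper_force: 59.6
clock: 24.9
ee_pos: [587.3, -0.3, 156.2]
tool_rot: [-3.141, 0.002, 0.002]
ft_force: [-0.1, 0.3, -2.3]
finger_gap: 28.2
gripper_force: 59.7
at [587.3  -0.3 156.2] yaw -0.002 rotz -0.002 then dp [  3.2  -1.3 130.2] tilt [-0.  0.]
```

```bash
python3 -m handwheel '[{"hand":15,"dp":[2.5,-1,40],"rot":[0,0,0]},{"hand":15,"dp":[0,0,40],"rot":[0,0,0]},{"hand":15,"dp":[0,0,30],"rot":[0,0,0]},{"hand":15,"dp":[0,0,15],"rot":[0,0,0]},{"hand":15,"dp":[0,0,5],"rot":[0,0,0]},{"hand":15,"dp":[0,0,2],"rot":[0,0,0]},{"hand":15,"dp":[0,0,0],"rot":[0,0,0]}]'
python3 -m handwheel '[{"hand":15,"dp":[0,0,1.5],"rot":[0,0,0]},{"hand":15,"dp":[0,0,0],"rot":[0,0,0]}]'
```

```text
clock: 25.6
ee_pos: [591.4, 1.1, 26.3]
tool_rot: [3.141, 0.0, 0.004]
ft_force: [-0.2, 0.0, -0.5]
finger_gap: 28.2
gripper_force: 59.7
clock: 25.8
ee_pos: [591.0, 0.9, 24.3]
tool_rot: [3.141, -0.0, 0.003]
ft_force: [-0.8, -0.8, -2.0]
finger_gap: 28.2
gripper_force: 59.7
```

```bash
python3 -m handwheel '[{"hand":15,"dp":[0,0,1.5],"rot":[0,0,0]},{"hand":15,"dp":[0,0,0],"rot":[0,0,0]}]'; python3 -m handwheel '[{"hand":15,"dp":[0,0,1],"rot":[0,0,0]},{"hand":15,"dp":[0,0,0],"rot":[0,0,0]}]'
```

```text
clock: 26.0
ee_pos: [590.2, 1.0, 21.7]
tool_rot: [-3.142, 0.0, -0.0]
ft_force: [0.0, 0.3, -1.9]
finger_gap: 28.2
gripper_force: 59.7
clock: 26.2
ee_pos: [590.3, 1.0, 21.2]
tool_rot: [3.142, -0.0, -0.0]
ft_force: [-2.6, -0.0, 4.3]
finger_gap: 28.3
gripper_force: 60.3
```

```bash
python3 -m handwheel '[{"hand":46,"dp":[0,0,0],"rot":[0,0,0]},{"hand":46,"dp":[0,0,0],"rot":[0,0,0]},{"hand":46,"dp":[0,0,0],"rot":[0,0,0]},{"hand":46,"dp":[0,0,-15],"rot":[0,0,0]},{"hand":46,"dp":[0,0,-40],"rot":[0,0,0]},{"hand":46,"dp":[0,0,-45],"rot":[0,0,0]},{"hand":60,"dp":[0,0,-45],"rot":[0,0,0]},{"hand":60,"dp":[0,0,-45],"rot":[0,0,0]},{"hand":60,"dp":[0,0,-45],"rot":[0,0,0]}]'
python3 -m handwheel '[{"hand":60,"dp":[-9,37.7,0],"rot":[0,0,0]},{"hand":60,"dp":[-9,37.7,0],"rot":[0,0,0]},{"hand":60,"dp":[-9,37.7,0],"rot":[0,0,0]},{"hand":60,"dp":[-9,37.7,0],"rot":[0,0,0]},{"hand":60,"dp":[-9,37.7,0],"rot":[0,0,0]},{"hand":60,"dp":[-9,37.7,0],"rot":[0,0,0]},{"hand":60,"dp":[-9,37.7,0],"rot":[0,0,0]},{"hand":60,"dp":[-9,37.7,0],"rot":[0,0,0]},{"hand":60,"dp":[-9,37.7,0],"rot":[0,0,0]},{"hand":60,"dp":[-9,37.7,0],"rot":[0,0,0]}]'
python3 -m handwheel '[{"hand":60,"dp":[0,38,0],"rot":[0,0,0]},{"hand":60,"dp":[0,0,0],"rot":[0,0,0]},{"hand":60,"dp":[0,0,0],"rot":[0,0,0]}]'
python3 - <<'E'
from h import *
go(497,-414,137,0); im=snap("wrist","w10.png",1.5); c=cal("wrist"); np.savez("w10.npz",K=c[0],R=c[1],t=c[2])
hsv=cv2.cvtColor(im,cv2.COLOR_RGB2HSV).astype(int);H,S,V=hsv[...,0],hsv[...,1],hsv[...,2]
print(quad("w",((H<4)|(H>175))&(S>170)&(V>90),145,c)); print(search_frame("wrist","oil_bottle")[:2])
snap("top","t10.png"); print([search_frame("top",l)[:1] for l in("sight_glass","union","capacitor","contactor")])
E
```

```text
clock: 27.1
ee_pos: [589.9, 1.2, 258.9]
tool_rot: [3.141, -0.0, 0.002]
ft_force: [0.1, -0.7, -1.3]
finger_gap: 59.8
gripper_force: 0.0
clock: 28.1
ee_pos: [499.5, -377.4, 257.0]
tool_rot: [3.141, -0.0, 0.002]
ft_force: [0.5, 0.5, -0.1]
finger_gap: 60.1
gripper_force: 0.0
clock: 28.4
ee_pos: [499.8, -414.3, 256.3]
tool_rot: [-3.141, 0.002, -0.001]
ft_force: [-0.0, 0.3, 1.5]
finger_gap: 59.9
gripper_force: 0.0
at [ 499.8 -414.3  256.3] yaw -0.002 rotz -0.002 then dp [ -2.8  -0.3 119.3] tilt [0. 0.]
(array([239, 172,  32,  37, 937], dtype=int32), array([ 502. , -413.4]), 28.559614181518555, 34.417747497558594, 89.9459457397461)
[{'extent': [224.8, 152.3, 277.7, 207.7], 'conf': 0.75}]
[[{'extent': [238.9, 166.1, 248.6, 193.3], 'conf': 0.57}], [], [{'extent': [174.0, 168.3, 193.5, 186.8], 'conf': 0.66}], [{'extent': [174.2, 142.8, 196.5, 169.1], 'conf': 0.69}]]
```

View pics/w10.png

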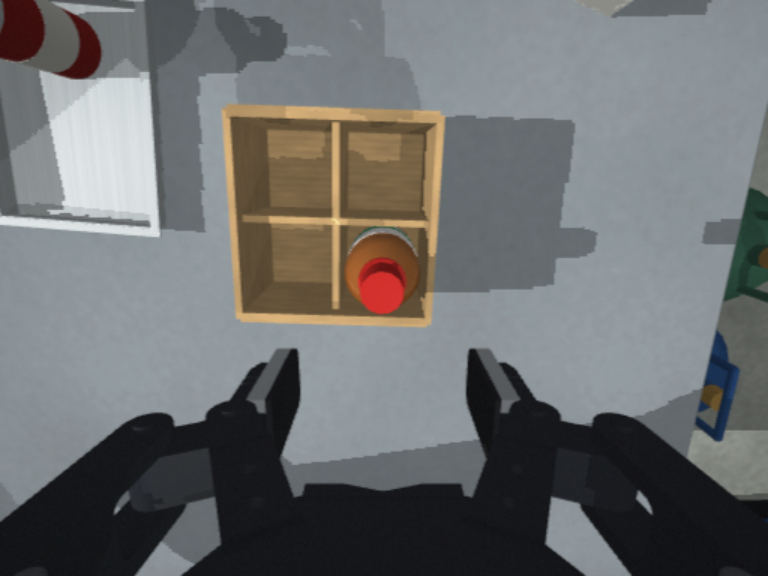

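The cap's top disc is centred at (382,290) and the bottle stands centred in its cell. The tray's near-right rim corner is at (159,235).

Run:
```python
from h import *
c=ld("w10.npz"); f=lambda u,v,z:ray("w",u/1.5,v/1.5,z,c)
p=f(382,290,145); print(p); go(p[0],p[1],125,0)
print("tray nr corner",f(159,235,22),"near-left",f(0,217,22))
C=[f(*q,98) for q in((225,110),(443,115),(430,324),(240,320))]; print(np.array(C),np.mean(C,0))
print(arm.observe()["joint_positions"])
# spray can axis from top picture: cap top center
ct=cal("top"); print("can top",ray("top",(490*.775+80)/1.5,(83*.774+150)/1.5,125,ct))
t=fitpose("top",ct,[(90,68,22),(90,-68,22),(-90,-68,22),(-90,68,22)],[((a*.775+80)/1.5,(b*.774+150)/1.5) for a,b in((428,66),(541,76),(532,212),(425,203))],[617,-154,0]); print(t)
```

```text
[ 499.2 -413.6  145. ]
at [ 500.4 -413.1  256. ] yaw 0.001 rotz 0.001 then dp [ -1.3   0.5 131. ] tilt [ 0. -0.]
tray nr corner [ 515.  -215.6   22. ] near-left [531.  -78.4  22. ]
[[ 608.1 -311.1   98. ]
 [ 604.9 -453.6   98. ]
 [ 459.2 -449.4   98. ]
 [ 462.5 -307.2   98. ]] [ 533.7 -380.3   98. ]
[-0.9  0.3  1.3  0.   1.5  0.7]
can top [ 663.6 -152.8  125. ]
(array([ 613.7, -152.3,   -0.1]), array([[ 3.8,  2.4],
       [-3.2,  0.7],
       [-1.7, -2. ],
       [ 1.1, -1. ]]))
```

```bash
python3 -m handwheel '[{"hand":55,"dp":[-1.2,0.5,40],"rot":[0,0,0]},{"hand":55,"dp":[0,0,40],"rot":[0,0,0]},{"hand":55,"dp":[0,0,35],"rot":[0,0,0]},{"hand":55,"dp":[0,0,14],"rot":[0,0,0]},{"hand":55,"dp":[0,0,2],"rot":[0,0,0]},{"hand":15,"dp":[0,0,0],"rot":[0,0,0]},{"hand":15,"dp":[0,0,0],"rot":[0,0,0]},{"hand":15,"dp":[0,0,0],"rot":[0,0,0]},{"hand":15,"dp":[0,0,0],"rot":[0,0,0]}]'
```

```text
clock: 29.65
ee_pos: [500.1, -415.6, 127.6]
tool_rot: [3.138, -0.0, 0.005]
ft_force: [0.6, 1.4, 6.7]
finger_gap: 26.1
gripper_force: 59.5
```

```bash
python3 -m handwheel '[{"hand":15,"dp":[0,0,-8],"rot":[0,0,0]},{"hand":15,"dp":[0,0,-16],"rot":[0,0,0]},{"hand":15,"dp":[0,0,-16],"rot":[0,0,0]},{"hand":15,"dp":[0,0,0],"rot":[0,0,0]}]'
python3 -m handwheel '[{"hand":15,"dp":[0,0,-20],"rot":[0,0,0]},{"hand":15,"dp":[0,0,-20],"rot":[0,0,0]},{"hand":15,"dp":[0,0,-20],"rot":[0,0,0]},{"hand":15,"dp":[0,0,-20],"rot":[0,0,0]},{"hand":15,"dp":[0,0,0],"rot":[0,0,0]}]'
python3 - <<'E'
from h import *
go(582,-150,130,0)
E
```

```text
clock: 30.05
ee_pos: [500.3, -416.2, 169.0]
tool_rot: [3.136, -0.0, 0.007]
ft_force: [0.4, -0.4, -0.8]
finger_gap: 25.9
gripper_force: 59.2
clock: 30.55
ee_pos: [500.0, -415.8, 248.5]
tool_rot: [3.136, -0.0, 0.007]
ft_force: [0.1, -1.1, -2.4]
finger_gap: 26.5
gripper_force: 59.4
at [ 500.  -415.8  248.5] yaw -0.000 rotz -0.000 then dp [  82.  -265.8  118.5] tilt [ 0. -0.]
```

```bash
python3 -m handwheel '[{"hand":15,"dp":[4,-13,0],"rot":[0,0,0]},{"hand":15,"dp":[8,-26,0],"rot":[0,0,0]},{"hand":15,"dp":[9,-29,0],"rot":[0,0,0]},{"hand":15,"dp":[9,-29,0],"rot":[0,0,0]},{"hand":15,"dp":[9,-29,0],"rot":[0,0,0]},{"hand":15,"dp":[9,-29,0],"rot":[0,0,0]},{"hand":15,"dp":[9,-29,0],"rot":[0,0,0]},{"hand":15,"dp":[9,-29,0],"rot":[0,0,0]},{"hand":15,"dp":[9,-29,0],"rot":[0,0,0]},{"hand":15,"dp":[5,-16,0],"rot":[0,0,0]}]'
python3 -m handwheel '[{"hand":15,"dp":[2,-8,0],"rot":[0,0,0]},{"hand":15,"dp":[0,0,0],"rot":[0,0,0]},{"hand":15,"dp":[0,0,0],"rot":[0,0,0]},{"hand":15,"dp":[0,0,0],"rot":[0,0,0]}]'
python3 - <<'E'
from h import *
go(582,-150,130,0); snap("scene","s11.png"); print(search_frame("scene","oil_bottle")[:2]); snap("wrist","w11.png",1)
a=cv2.imread("pics/s11.png")[70:230,120:330]; b=cv2.imread("pics/w11.png")
cv2.imwrite("pics/c11.png",np.hstack([cv2.resize(a,(420,320),interpolation=cv2.INTER_CUBIC),b[30:350,70:440]]))
E
```

```text
clock: 31.55
ee_pos: [578.4, -152.9, 242.6]
tool_rot: [-3.139, -0.003, 0.004]
ft_force: [-0.3, 0.3, -2.5]
finger_gap: 26.1
gripper_force: 59.4
clock: 31.95
ee_pos: [580.6, -149.6, 244.5]
tool_rot: [3.141, -0.003, -0.0]
ft_force: [-1.0, -0.0, -1.1]
finger_gap: 26.0
gripper_force: 59.4
at [ 580.6 -149.6  244.5] yaw -0.002 rotz -0.002 then dp [  1.4   0.4 114.5] tilt [-0. -0.]
[{'extent': [194.9, 122.8, 215.7, 178.7], 'conf': 0.84}, {'extent': [152.7, 181.6, 239.2, 243.9], 'conf': 0.26}]
```

View pics/c11.png

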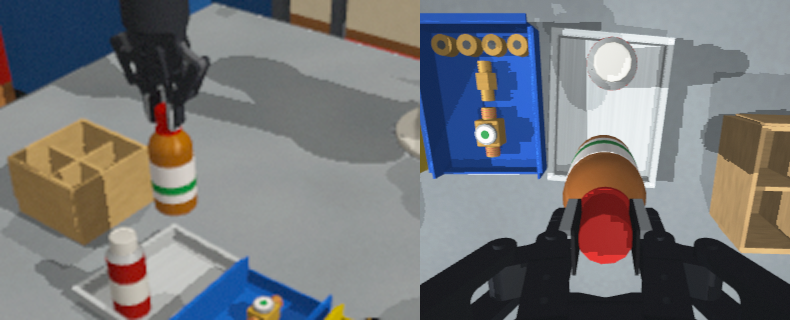

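The left half shows the bottle upright, hanging over the tray. The right half shows the union and sight glass lying flat in the blue bin, and the tray's near corners at crop (547,178) and (655,187).

```bash
python3 - <<'E'
from h import *
c=cal("wrist"); f=lambda u,v,z:ray("w",u-420+70,v+30,z,c)
print(f(547,178,22),f(655,187,22),f(673,38,22),f(560,30,22),"can top",f(612,61,125))
E
python3 -m handwheel '[{"hand":15,"dp":[0,0,15],"rot":[0,0,0]},{"hand":15,"dp":[0,0,30],"rot":[0,0,0]},{"hand":15,"dp":[0,0,30],"rot":[0,0,0]},{"hand":15,"dp":[0,0,20],"rot":[0,0,0]},{"hand":15,"dp":[0,0,12],"rot":[0,0,0]},{"hand":15,"dp":[0,0,5],"rot":[0,0,0]},{"hand":15,"dp":[0,0,0],"rot":[0,0,0]}]'
python3 -m handwheel '[{"hand":15,"dp":[0,0,2],"rot":[0,0,0]},{"hand":15,"dp":[0,0,0],"rot":[0,0,0]}]'
```

```text
[527.4 -70.9  22. ] [ 514.  -218.1   22. ] [ 702.3 -230.6   22. ] [711.3 -97.   22. ] can top [ 669.5 -156.   125. ]
clock: 32.8
ee_pos: [580.8, -148.4, 132.3]
tool_rot: [-3.141, 0.0, 0.001]
ft_force: [0.5, -0.6, -1.9]
finger_gap: 25.9
gripper_force: 59.5
clock: 33.0
ee_pos: [581.6, -148.8, 131.7]
tool_rot: [3.141, -0.0, 0.003]
ft_force: [-0.3, 0.3, -1.6]
finger_gap: 25.9
gripper_force: 59.5
```

```bash
python3 -m handwheel '[{"hand":15,"dp":[0,0,1.5],"rot":[0,0,0]},{"hand":15,"dp":[0,0,0],"rot":[0,0,0]}]'; python3 -m handwheel '[{"hand":15,"dp":[0,0,1.5],"rot":[0,0,0]},{"hand":15,"dp":[0,0,0],"rot":[0,0,0]}]'
```

```text
clock: 33.2
ee_pos: [581.1, -148.5, 129.5]
tool_rot: [3.141, -0.0, 0.001]
ft_force: [-0.0, -0.0, -3.0]
finger_gap: 26.0
gripper_force: 59.5
clock: 33.4
ee_pos: [580.8, -148.4, 127.5]
tool_rot: [-3.142, 0.0, 0.0]
ft_force: [0.6, -0.3, -2.0]
finger_gap: 25.9
gripper_force: 59.5
```

```bash
python3 -m handwheel '[{"hand":15,"dp":[0,0,1],"rot":[0,0,0]},{"hand":15,"dp":[0,0,0],"rot":[0,0,0]}]'; python3 -m handwheel '[{"hand":15,"dp":[0,0,1],"rot":[0,0,0]},{"hand":15,"dp":[0,0,0],"rot":[0,0,0]}]'
```

```text
clock: 33.6
ee_pos: [580.8, -148.4, 126.5]
tool_rot: [-3.141, 0.0, 0.0]
ft_force: [0.2, 0.1, -2.2]
finger_gap: 26.1
gripper_force: 59.5
clock: 33.8
ee_pos: [581.1, -148.4, 125.8]
tool_rot: [3.141, -0.0, 0.0]
ft_force: [-0.3, 0.7, -0.9]
finger_gap: 26.4
gripper_force: 59.8
```

```bash
python3 -m handwheel '[{"hand":15,"dp":[0,0,0.6],"rot":[0,0,0]},{"hand":15,"dp":[0,0,0],"rot":[0,0,0]}]'
python3 -m handwheel '[{"hand":45,"dp":[0,0,0],"rot":[0,0,0]},{"hand":45,"dp":[0,0,0],"rot":[0,0,0]},{"hand":45,"dp":[0,0,0],"rot":[0,0,0]},{"hand":45,"dp":[0,0,-12],"rot":[0,0,0]},{"hand":45,"dp":[0,0,-30],"rot":[0,0,0]},{"hand":45,"dp":[0,0,-40],"rot":[0,0,0]},{"hand":45,"dp":[0,0,-40],"rot":[0,0,0]},{"hand":45,"dp":[-35,0,0],"rot":[0,0,0]},{"hand":45,"dp":[-35,0,0],"rot":[0,0,0]},{"hand":45,"dp":[-35,0,0],"rot":[0,0,0]}]'
python3 -m handwheel '[{"hand":45,"dp":[-35,0,0],"rot":[0,0,0]},{"hand":45,"dp":[-35,0,0],"rot":[0,0,0]},{"hand":45,"dp":[0,0,0],"rot":[0,0,0]},{"hand":45,"dp":[0,0,0],"rot":[0,0,0]}]'
python3 - <<'E'
from h import *
for n in("scene","top"):
    im=snap(n,n+"12.png"); hsv=cv2.cvtColor(im,cv2.COLOR_RGB2HSV).astype(int);H,S,V=hsv[...,0],hsv[...,1],hsv[...,2]
    P=proj(n,[[581,-148.5,z] for z in(3,143)]); print(n,"expected base/top px",P)
    for l in("oil_bottle","capacitor","contactor","multimeter"): print(l,[(d["extent"],d["conf"]) for d in search_frame(n,l)[:2]])
    x0,y0=P[1].astype(int); m=((H<5)|(H>174))&(S>170)&(V>90); yy,xx=np.nonzero(m[y0-15:y0+20,x0-12:x0+13]); print("red px near",len(xx),xx.mean()+x0-12,yy.mean()+y0-15, "expected cap mid",proj(n,[[581,-148.5,128]]))
E
```

```text
clock: 34.0
ee_pos: [581.3, -148.5, 125.7]
tool_rot: [3.141, -0.0, 0.002]
ft_force: [-1.0, 1.2, 1.8]
finger_gap: 25.9
gripper_force: 59.9
clock: 35.0
ee_pos: [475.1, -148.5, 248.4]
tool_rot: [3.14, 0.0, 0.002]
ft_force: [-0.6, -0.4, 0.0]
finger_gap: 45.2
gripper_force: 0.0
clock: 35.4
ee_pos: [406.1, -148.7, 248.1]
tool_rot: [3.14, -0.002, 0.003]
ft_force: [-0.4, -0.8, 0.2]
finger_gap: 45.0
gripper_force: 0.0
scene expected base/top px [[209.6 206.9]
 [205.7 165.3]]
oil_bottle [([197.3, 165.0, 221.1, 214.6], 0.92)]
capacitor [([295.3, 230.7, 317.4, 262.1], 0.79)]
contactor [([278.1, 247.2, 305.1, 285.2], 0.82)]
multimeter [([254.5, 221.5, 340.1, 306.0], 0.73), ([386.2, 242.9, 436.7, 314.3], 0.67)]
red px near 139 207.6546762589928 170.31654676258992 expected cap mid [[206.2 170.1]]
top expected base/top px [[300.1 185.1]
 [305.9 174.8]]
oil_bottle [([287.8, 166.7, 313.4, 198.3], 0.74)]
capacitor [([173.0, 165.9, 193.2, 190.6], 0.5)]
contactor [([175.9, 142.1, 196.5, 170.5], 0.76)]
multimeter [([74.5, 174.9, 112.8, 242.8], 0.93)]
red px near 150 304.52 177.98 expected cap mid [[305.2 176. ]]
```

```bash
python3 -c "
from h import *
print(arm.sign_off())"
```

```text
the job is handed in; nothing more can be done
None
```

The job is handed in at about 36 s: the contactor and capacitor stand in the yellow bin, the union and sight glass lie on the blue bin's floor, and the bottle stands upright in the drip tray. The last camera check agreed, I left the multimeter alone, and one empty grasp at the union was redone.

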